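Point-check a takeaway order and slide its status cover

TASK

Check the takeaway order before it goes out: with the fingertips, point from straight above at the middle of the lid of the tall round soup tub, about 3 cm over it and without touching it, and stay there for a second or two; then do the same at the small round sauce pot. Point at none of the other containers, and do not touch, move or lift any of the containers or the label roll. Then, push the sliding metal cover of the order-status board away from you, all the way to its far stop, so that the tick mark shows, and move clear.

Things in the scene. Friction and masses are not known exactly. Their poses are not given: they have to be found in the camera images.
- soup_tub: Tall round takeaway tub, plain white plastic with a flat lid, standing loose on the counter: 110 mm lid diameter, 100 mm high, 0.3 to 0.55 kg. Origin: centre of its underside, z up; the middle of the lid's top lies 100 mm above. First thing to point at.
- sauce_pot: Small round sauce pot, same plastic and same kind of lid, loose: 64 mm lid diameter, 36 mm high, about 70 g. Origin: centre of its underside, z up; the middle of the lid's top lies 36 mm above. Second thing to point at.
- squat_bowl: Wide, low round bowl with lid, same plastic, loose: 124 mm diameter, 52 mm high. Origin: centre of its underside. Not part of the order: do not point at it or touch it.
- meal_box: Rectangular meal box with lid, same plastic, loose: 130 x 100 mm (its x, y), 45 mm high. Origin: centre of its underside. Not part of the order: do not point at it or touch it.
- label_roll: Roll of paper labels standing on end, loose: 76 mm diameter, 50 mm high, 26 mm hole. Origin: centre of its underside. Leave alone.
- board: Order-status board fixed to the counter, grey plastic, 200 mm long (its x) x 112 mm wide (its y). Origin: centre of its underside; its x axis points along the channel, roughly away from the robot (turned up to 0.35 rad either way). Floor of the channel 12 mm above the counter, side rails (8 mm thick) and far end lip up to 24 mm, near end lip up to 16 mm. A black tick mark (not lettering) lies on the channel floor at the near end and is hidden at the start.
- cover (a joint): Travel (m) of the sliding metal cover along the board's +x: 0 at the near end, 0.095 at the far stop; starts between 0 and 0.02. It slides with about 2 N friction and stays where it is left; it cannot be lifted out. The cover is a plain aluminium block 90 mm long, 92 mm wide, its underside 13 mm and its top 43 mm above the counter, centred across the board, with its centre at board x = -50 mm + travel.
- cover_back (a point): Middle of the cover's near face (the face to push on), 28 mm above the counter; at board x = -95 mm + travel, y = 0. Its axes are those of the board.
Not all that is in view belongs to the job. There is more than one size of the board; the job needs the larger.

How it is judged:
By the outcome, as a careful person would: the job done as asked, in the order asked, and still so for the second after the job is handed in, with the robot touching nothing.
It also fails if it takes over 58 s, if anything falls off the work surface, if the arm or the gripper's body presses on something with over 40 N, if the wrist force passes 120 N, or if a joint passes its speed limit or range.

ROBOT

A 6-joint arm with a two-finger parallel gripper is mounted at the origin on the work surface. World frame = base frame: x ahead of the robot, y to its left, z up, the work surface at z = 0. Lengths are in m, angles in rad, forces in N, time in s.
With the tool pointing down it reaches from about 0.3 to 0.875 m from the base axis. Payload 6.4 kg.
Tool frame: the origin (TCP) lies at the very end of the fingers, on their centre line; the grasp point (between the pads) lies env.grip_depth behind it (env.grip_depth is the distance from the TCP to the grasp point, in m); z points along the fingers, y is the direction in which the jaws open and shut (so a half turn about z gives the same grasp; the last joint's range is limited). The gripper opens to 88 mm and grips with 3 to 60 N. Pads are 18 mm wide; open, the fingers measure 123 mm over their backs; the gripper's body (75 mm by 187 mm) begins 45 mm behind the grasp point.
Start: joints at [-1.335, 0.181, 1.607, -0, 1.354, -0.206], TCP at [0.246, -0.52, 0.239] pointing down, gripper open.
Joint ranges: [-2.99, 2.99], [-0.89, 2.07], [0.3, 2.58], [-1.14, 4.28], [0, 2.63], [-3.12, 3.12]. Speed limits (rad/s): [2.57, 2.57, 3.01, 3.14, 3.14, 3.14].

INTERFACE

Orientations are given as a unit quaternion [w, x, y, z].
In Python, from cell import env gives the robot as it stands.
- The arm moves only by the tool play_rows, never from a script. Its argument "series" is a list that holds one entry, the list of rows, each a list of 7 numbers: the shift along the world's x, y, z in m, then the turn, a rotation vector about the world's x, y, z in degrees, then the opening, from -1 (shut) to 1 (fully open). In form: [[[x, y, z, wx, wy, wz, gripper], ...]]. A call has 1 to 10 rows; each row shifts and turns the pose as measured when the row begins; what a row does not reach is not made up. A row lasts 1/12 s, in which the tool goes at most 41.7 mm and 7.16 degrees, less where a joint would pass 70% of its speed; a pose out of reach is approached as far as the arm can. A call is refused whole if a number of a shift passes 0.0417 or a number of a turn 7.16, either way. A call with a gripper value outside its range is refused whole. The fingers move at their own pace and stop on an object; "newtons" is the grip in N (left out, the last holds). Time passes only in rows, so rows that do not move let the fingers close. It gives the time, the measured TCP pose, the force and the opening at its end, in the units of the state.
- env.read_state(): the state, without advancing time (a new reading comes with each control period).
- env.snapshot(name): name is "scene" or "top"; returns a dict with "pixels" (480x640x3 uint8, red, green, blue), "depth" (480x640 float32, m along the optical axis (not along the pixel's ray), 0 where there is no reading), "camera_matrix" (3x3 intrinsics, pixels), "dist" ([k1, k2, p1, p2, k3] as OpenCV has them; the pictures are not rectified), "cam_to_world" (4x4, takes a point from camera to world coordinates). Camera axes: x right, y up, looking along -z (the intrinsics and any distortion apply to the point x, -y, -z); pixel columns grow to the right and rows downward; lengths in m; the calibration is good to about 2 mm. A picture is of the moment at which its call begins.
- env.finish_job(): hands the job in, once; it reports no verdict.
The state is a dict: "time": time; "qpos": joint angles; "dq": joint speeds; "joint_efforts": joint torques, N m; "eef_pos": TCP position; "orientation": TCP orientation; "wrist_force": force on the tool from outside, world axes, zero at the start; "moment": the same for the moment, N m; "grip_width": finger opening in m.
Only numpy, scipy, OpenCV 4.12 (cv2) and the standard library are available. Lean on these libraries where they do the work, as an engineer would, in place of code of your own. Each camera call takes 0.05 s, during which the arm holds its last target. There are 200 camera calls.

## Working session

There is one attempt and no reset: what is moved stays moved. The work goes in short steps, Python scripts to look and compute and a tool call to move; the robot and the scene stay as the last step left them, time stands still between calls to the robot, and variables do not carry over. Pictures are saved under pics/ and viewed, about 8 in all and at most 12, crops included, and the job is handed in when it is done.

Besides the shell and the picture viewer there is one more tool, called after "Emit:" as name(argument=value, ...), one argument or row to a line, values as JSON. play_rows: Moves the arm, as the interface text tells. Its arguments: {"type":"object","properties":{"series":{"type":"array","items":{"type":"array","items":{"type":"array","items":{"type":"number"}}}},"newtons":{"type":"number"}},"required":["series"]}

```bash
mkdir -p pics; ls
cat > h.py <<'E'
import numpy as np, cv2
from cell import env
def cloud(s):
    K=s["camera_matrix"];d=s["depth"];h,w=d.shape
    u,v=np.meshgrid(np.arange(w),np.arange(h))
    p=cv2.undistortPoints(np.stack([u,v],-1).reshape(-1,1,2).astype(float),np.array(K),np.array(s["dist"])).reshape(h,w,2)
    c=np.stack([p[...,0]*d,-p[...,1]*d,-d,np.ones_like(d)],-1)
    return (c@np.array(s["cam_to_world"]).T)[...,:3]
E
python3 - <<'E'
from h import *
for n in("top","scene"):
    s=env.snapshot(n);cv2.imwrite(f"pics/{n}0.png",s["pixels"][...,::-1]);np.savez(f"{n}0.npz",**s)
    print(n,np.round(s["cam_to_world"],3).tolist(),s["dist"],(s["depth"]>0).mean())
print(env.read_state(),env.grip_depth)
E
```

```text
pics
top [[-0.022, 0.991, -0.129, 0.404], [-1.0, -0.023, 0.0, 0.075], [-0.003, 0.129, 0.992, 0.891], [0.0, 0.0, 0.0, 1.0]] [-0.10252754  0.          0.          0.          0.        ] 0.99603515625
scene [[0.725, -0.475, 0.499, 1.201], [0.689, 0.485, -0.539, -0.692], [0.014, 0.734, 0.679, 1.031], [0.0, 0.0, 0.0, 1.0]] [-0.17333029  0.          0.          0.          0.        ] 0.995390625
{'time': 0.1, 'qpos': array([-1.33528477e+00,  1.81471451e-01,  1.60789029e+00, -2.48531549e-06,
        1.35381570e+00, -2.06309669e-01]), 'dq': array([-0.00157434, -0.00022906, -0.0025029 , -0.00034962, -0.00076465,
       -0.00023945]), 'joint_efforts': array([ 1.13382092e-03, -4.34818590e+01, -3.42694759e+01,  7.04218796e-02,
        3.40437389e-02, -4.99750206e-05]), 'eef_pos': array([ 0.24575762, -0.5193024 ,  0.23790616]), 'orientation': array([-7.92292575e-04,  9.75697957e-01,  2.19118391e-01, -1.27824795e-05]), 'wrist_force': array([-0.1500711 , -0.62272971, -0.11219771]), 'moment': array([-0.00099149,  0.03465716, -0.02980896]), 'grip_width': 0.08828088847673911} 0.0187
```

View pics/top0.png

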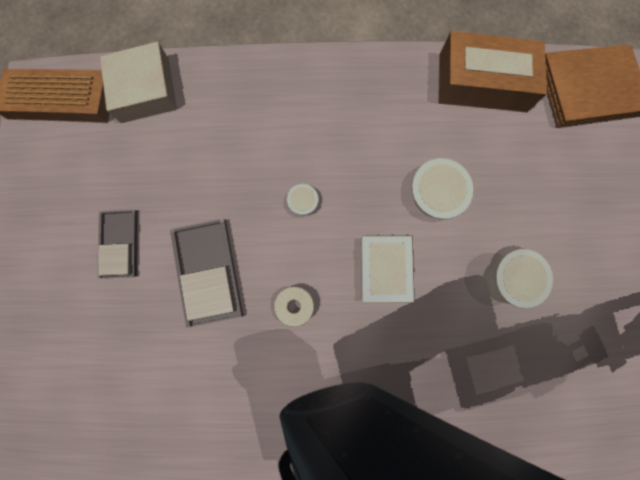

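View pics/scene0.png

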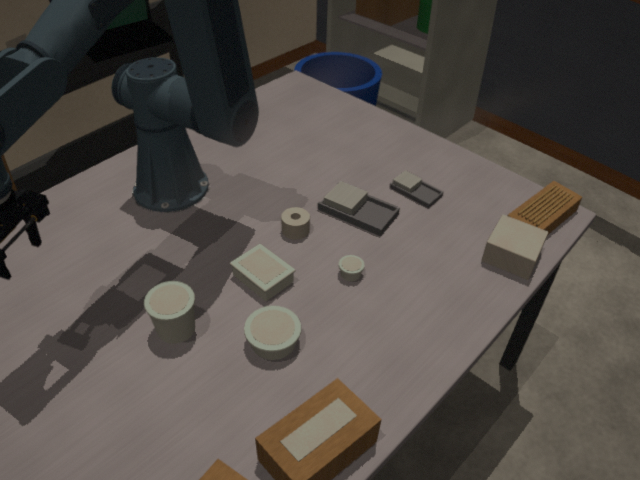

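The top view shows the tub at about (524,278), bowl (442,188), meal box (388,269), sauce pot (303,199) and label roll (294,306). The large board is at (208,272) with its cover at the near end, and the small decoy board is at (118,243). The scene view agrees.

Run:
```python
from h import *
from scipy import ndimage as nd
for n in("top","scene"):
    s=dict(np.load(n+"0.npz"));P=cloud(s)
    print(n)
    for nm,zl,zh,near in (("tub",.092,.108,(524,278)),("bowl",.045,.06,(442,188)),("pot",.03,.042,(303,199)),("cover",.038,.048,(208,295)),("box",.038,.052,(388,269)),("roll",.043,.057,(294,312))):
        if n=="top": ref=P[near[1],near[0]][:2]; 
        else: ref=refs[nm]
        m=(P[...,2]>zl)&(P[...,2]<zh)&(np.hypot(P[...,0]-ref[0],P[...,1]-ref[1])<.1)
        l,k=nd.label(m)
        j=np.argmax(nd.sum(m,l,range(1,k+1)))+1; q=P[l==j]
        (c,sz,a)=cv2.minAreaRect((q[:,:2]*1000).astype(np.float32))
        (cc,r)=cv2.minEnclosingCircle((q[:,:2]*1000).astype(np.float32))
        print(nm,len(q),"rect",np.round(c,1),np.round(sz,1),round(a,2),"circ",np.round(cc,1),round(r,1),"z",np.round(np.median(q[:,2]),4))
        if n=="top": refs=globals().get("refs",{}); refs[nm]=np.array(c)/1000
    if 1: # rails of large board
        m=(P[...,2]>.018)&(P[...,2]<.03)&(np.hypot(*(P[...,:2]-refs["cover"]-[.04,0]).transpose(2,0,1))<.16)
        l,k=nd.label(m)
        for j in range(1,k+1):
            q=P[l==j]
            if len(q)>40: print("rail",len(q),cv2.minAreaRect((q[:,:2]*1000).astype(np.float32)))
```

```text
top
tub 2683 rect [ 433.9 -305.8] [108.8 107.9] 27.15 circ [ 433.4 -306.5] 55.9 z 0.1015
bowl 2969 rect [ 617.2 -175.9] [121.4 124.1] 89.53 circ [ 617.9 -175.8] 63.1 z 0.0536
pot 784 rect [605.5 103.1] [62.4 62.9] 74.93 circ [605.5 103.9] 32.3 z 0.0376
cover 2189 rect [421.2 292.3] [91.2 93.6] 10.84 circ [421.7 292. ] 63.1 z 0.044
box 3486 rect [461.8 -59.7] [101. 131.] 88.75 circ [461.2 -59.4] 80.5 z 0.0465
roll 1071 rect [393.5 122.3] [70.9 75.8] 89.86 circ [393.5 122.9] 38.0 z 0.0511
rail 1093 ((464.1871337890625, 300.3372802734375), (200.91131591796875, 113.95075225830078), 10.350460052490234)
scene
tub 1575 rect [ 434.3 -304.7] [109.5 109.2] 26.34 circ [ 432.9 -306.8] 57.4 z 0.1
bowl 2065 rect [ 618.8 -175.1] [123.  122.6] 86.18 circ [ 619.2 -175.2] 64.2 z 0.0518
pot 407 rect [606. 105.] [61.8 67.4] 43.34 circ [605.  103.6] 34.4 z 0.036
cover 698 rect [423.8 294.8] [92.6 99.5] 11.53 circ [421.1 293.4] 64.7 z 0.0432
box 1658 rect [463.1 -58.1] [103.5 133.5] 89.22 circ [462.1 -57.9] 80.4 z 0.0448
roll 435 rect [394.7 122.8] [76.1 76.7] 14.77 circ [395.5 126.2] 42.6 z 0.0496
rail 555 ((464.7219543457031, 302.98944091796875), (199.7724609375, 123.85090637207031), 10.610740661621094)
```

Emit:
play_rows(
  series=[
    [[0.02, 0.022, 0, 0, 0, -2, -1], [0.025, 0.028, 0, 0, 0, -2, -1], [0.025, 0.028, 0, 0, 0, -2, -1], [0.025, 0.028, 0, 0, 0, -2, -1], [0.025, 0.028, 0, 0, 0, -2, -1], [0.025, 0.028, 0, 0, 0, -2, -1], [0.025, 0.028, 0, 0, 0, -2, -1], [0.018, 0.024, 0, 0, 0, -1, -1], [0, 0, 0, 0, 0, 0, -1], [0, 0, 0, 0, 0, 0, -1]],
  ],
  newtons=10,
)

```text
time: 0.93
eef_pos: [0.4366, -0.2935, 0.2334]
orientation: [-0.004, 0.997, 0.081, -0.002]
wrist_force: [-0.4, 0.0, -0.1]
grip_width: 0.0238
```

Emit:
play_rows(
  series=[
    [[-0.001, -0.006, -0.025, 0, 0, 0, -1], [-0.001, -0.005, -0.03, 0, 0, 0, -1], [0, -0.002, -0.025, 0, 0, 0, -1], [0, 0, -0.012, 0, 0, 0, -1], [0, 0, -0.004, 0, 0, 0, -1], [0, 0, 0, 0, 0, 0, -1]],
  ],
)

```text
time: 1.43
eef_pos: [0.4317, -0.3115, 0.1345]
orientation: [-0.002, 0.997, 0.081, -0.001]
wrist_force: [-0.7, 0.4, -0.1]
grip_width: 0.0005
```

Emit:
play_rows(
  series=[
    [[0.002, 0.005, -0.004, 0, 0, 0, -1], [0, 0, 0, 0, 0, 0, -1], [0, 0, 0, 0, 0, 0, -1], [0, 0, 0, 0, 0, 0, -1], [0, 0, 0, 0, 0, 0, -1], [0, 0, 0, 0, 0, 0, -1], [0, 0, 0, 0, 0, 0, -1], [0, 0, 0, 0, 0, 0, -1], [0, 0, 0, 0, 0, 0, -1], [0, 0, 0, 0, 0, 0, -1]],
  ],
)

```text
time: 2.27
eef_pos: [0.4353, -0.3097, 0.1356]
orientation: [0.001, 0.997, 0.08, 0.001]
wrist_force: [-0.3, -0.6, -0.1]
grip_width: 0.0005
```

Emit:
play_rows(
  series=[
    [[0, 0, 0, 0, 0, 0, -1], [0, 0, 0, 0, 0, 0, -1], [0, 0, 0, 0, 0, 0, -1], [0, 0, 0, 0, 0, 0, -1], [0, 0, 0, 0, 0, 0, -1], [0, 0, 0, 0, 0, 0, -1], [0, 0, 0, 0, 0, 0, -1], [0, 0, 0, 0, 0, 0, -1], [0, 0, 0, 0, 0, 0, -1], [0, 0, 0, 0, 0, 0, -1]],
  ],
)

```text
time: 3.1
eef_pos: [0.4351, -0.3094, 0.1352]
orientation: [0.001, 0.997, 0.08, 0.001]
wrist_force: [0.7, 0.2, 0.9]
grip_width: 0.0003
```

Emit:
play_rows(
  series=[
    [[-0.001, 0.003, -0.005, 0, 0, 0, -1], [0, 0, 0, 0, 0, 0, -1], [0, 0, 0, 0, 0, 0, -1], [0, 0, 0, 0, 0, 0, -1], [0, 0, 0, 0, 0, 0, -1], [0, 0, 0, 0, 0, 0, -1], [0, 0, 0, 0, 0, 0, -1], [0, 0, 0, 0, 0, 0, -1], [0, 0, 0, 0, 0, 0, -1], [0, 0, 0, 0, 0, 0, -1]],
  ],
)

```text
time: 3.93
eef_pos: [0.434, -0.306, 0.1296]
orientation: [0.001, 0.997, 0.08, 0.001]
wrist_force: [-1.0, 1.1, -0.1]
grip_width: 0.0001
```

Emit:
play_rows(
  series=[
    [[0, 0, 0, 0, 0, 0, -1], [0, 0, 0, 0, 0, 0, -1], [0, 0, 0, 0, 0, 0, -1], [0, 0, 0, 0, 0, 0, -1], [0, 0, 0, 0, 0, 0, -1], [0, 0, 0, 0, 0, 0, -1], [0, 0, 0, 0, 0, 0, -1], [0, 0, 0, 0, 0, 0, -1], [0, 0, 0, 0, 0, 0, -1], [0, 0, 0, 0, 0, 0, -1]],
  ],
)

```text
time: 4.77
eef_pos: [0.4341, -0.3061, 0.1297]
orientation: [0.001, 0.997, 0.08, 0.001]
wrist_force: [-0.1, 1.1, -0.2]
grip_width: 0.0002
```

Emit:
play_rows(
  series=[
    [[0, 0, 0.02, 0, 0, 0, -1], [0, 0, 0.035, 0, 0, 0, -1], [0, 0, 0.035, 0, 0, 0, -1], [0.005, 0.012, 0.01, 0, 0, 0, -1], [0.014, 0.034, 0, 0, 0, 0, -1], [0.014, 0.034, 0, 0, 0, 0, -1], [0.014, 0.034, 0, 0, 0, 0, -1], [0.014, 0.034, 0, 0, 0, 0, -1], [0.014, 0.034, 0, 0, 0, 0, -1], [0.014, 0.034, 0, 0, 0, 0, -1]],
  ],
)

```text
time: 5.6
eef_pos: [0.5222, -0.0844, 0.2326]
orientation: [0.001, 0.997, 0.073, 0.001]
wrist_force: [0.5, -0.7, -0.2]
grip_width: 0.0008
```

Emit:
play_rows(
  series=[
    [[0.014, 0.034, 0, 0, 0, 0, -1], [0.014, 0.034, 0, 0, 0, 0, -1], [0.014, 0.034, 0, 0, 0, 0, -1], [0.014, 0.034, 0, 0, 0, 0, -1], [0.01, 0.025, 0, 0, 0, 0, -1], [0, 0, 0, 0, 0, 0, -1], [0, 0, 0, 0, 0, 0, -1]],
  ],
)

```text
time: 6.18
eef_pos: [0.5887, 0.097, 0.2286]
orientation: [-0.001, 0.997, 0.078, 0.0]
wrist_force: [0.2, 0.1, 0.5]
grip_width: 0.0003
```

Next is the descent to (0.6055, 0.104, 0.066).

Emit:
play_rows(
  series=[
    [[0.008, 0.003, -0.02, 0, 0, 0, -1], [0.006, 0.003, -0.035, 0, 0, 0, -1], [0.003, 0.001, -0.035, 0, 0, 0, -1], [0, 0, -0.03, 0, 0, 0, -1], [0, 0, -0.015, 0, 0, 0, -1], [0, 0, -0.005, 0, 0, 0, -1], [0, 0, 0, 0, 0, 0, -1], [0, 0, 0, 0, 0, 0, -1]],
  ],
)

```text
time: 6.85
eef_pos: [0.6034, 0.0992, 0.0836]
orientation: [-0.0, 0.997, 0.076, 0.001]
wrist_force: [-0.1, 0.8, 0.6]
grip_width: 0.0004
```

Emit:
play_rows(
  series=[
    [[0.002, 0.005, -0.011, 0, 0, 0, -1], [0, 0, -0.005, 0, 0, 0, -1], [0, 0, 0, 0, 0, 0, -1], [0, 0, 0, 0, 0, 0, -1], [0, 0, 0, 0, 0, 0, -1]],
  ],
)

```text
time: 7.27
eef_pos: [0.6089, 0.1037, 0.0714]
orientation: [0.0, 0.997, 0.075, 0.005]
wrist_force: [-0.5, 0.3, 0.1]
grip_width: 0.0005
```

Emit:
play_rows(
  series=[
    [[-0.003, 0, -0.005, 0, 0, 0, -1], [0, 0, 0, 0, 0, 0, -1], [0, 0, 0, 0, 0, 0, -1], [0, 0, 0, 0, 0, 0, -1], [0, 0, 0, 0, 0, 0, -1], [0, 0, 0, 0, 0, 0, -1], [0, 0, 0, 0, 0, 0, -1], [0, 0, 0, 0, 0, 0, -1], [0, 0, 0, 0, 0, 0, -1], [0, 0, 0, 0, 0, 0, -1]],
  ],
)

```text
time: 8.1
eef_pos: [0.6068, 0.104, 0.0678]
orientation: [0.0, 0.997, 0.076, 0.007]
wrist_force: [-0.6, 0.2, -0.8]
grip_width: 0.0004
```

Emit:
play_rows(
  series=[
    [[0, 0, 0, 0, 0, 0, -1], [0, 0, 0, 0, 0, 0, -1], [0, 0, 0, 0, 0, 0, -1], [0, 0, 0, 0, 0, 0, -1], [0, 0, 0, 0, 0, 0, -1], [0, 0, 0, 0, 0, 0, -1], [0, 0, 0, 0, 0, 0, -1], [0, 0, 0, 0, 0, 0, -1], [0, 0, 0, 0, 0, 0, -1], [0, 0, 0, 0, 0, 0, -1]],
  ],
)

```text
time: 8.93
eef_pos: [0.6068, 0.104, 0.0677]
orientation: [0.0, 0.997, 0.076, 0.007]
wrist_force: [0.0, 0.5, -0.5]
grip_width: 0.0004
```

Emit:
play_rows(
  series=[
    [[0, 0, 0.02, 0, 0, 0, -1], [0, 0, 0.035, 0, 0, 0, -1], [0, 0, 0.035, 0, 0, 0, -1], [-0.015, 0.01, 0.01, 0, 0, 0, -1], [-0.028, 0.018, 0, 0, 0, 0, -1], [-0.028, 0.018, 0, 0, 0, 0, -1], [-0.028, 0.018, 0, 0, 0, 0, -1], [-0.028, 0.018, 0, 0, 0, 0, -1], [-0.028, 0.018, 0, 0, 0, 0, -1], [-0.028, 0.018, 0, 0, 0, 0, -1]],
  ],
)

```text
time: 9.77
eef_pos: [0.421, 0.2211, 0.1728]
orientation: [0.0, 0.997, 0.071, 0.009]
wrist_force: [0.2, 0.9, -0.4]
grip_width: 0.0001
```

Emit:
play_rows(
  series=[
    [[-0.028, 0.018, 0, 0, 0, 1, -1], [-0.026, 0.016, 0, 0, 0, 1, -1], [-0.01, 0.007, 0, 0, 0, 0, -1], [0, 0, 0, 0, 0, 0, -1], [0, 0, 0, 0, 0, 0, -1], [0, 0, 0, 0, 0, 0, -1]],
  ],
)

```text
time: 10.27
eef_pos: [0.3487, 0.266, 0.1734]
orientation: [-0.001, 0.996, 0.092, 0.01]
wrist_force: [-0.3, -0.4, 0.9]
grip_width: 0.0003
```

Emit:
play_rows(
  series=[
    [[-0.014, 0.0105, 0, 0, 0, 0, -1], [0, 0, -0.02, 0, 0, 0, -1], [0, 0, -0.035, 0, 0, 0, -1], [0, 0, -0.03, 0, 0, 0, -1], [0, 0, -0.025, 0, 0, 0, -1], [0, 0, -0.01, 0, 0, 0, -1], [0, 0, 0, 0, 0, 0, -1], [0, 0, 0, 0, 0, 0, -1]],
  ],
)

```text
time: 10.93
eef_pos: [0.3462, 0.2733, 0.0516]
orientation: [-0.001, 0.996, 0.086, 0.015]
wrist_force: [0.2, 0.4, 0.3]
grip_width: 0.0008
```

Emit:
play_rows(
  series=[
    [[-0.005, 0.004, -0.012, 0, 0, 0, -1], [0, 0, -0.01, 0, 0, 0, -1], [0, 0, 0, 0, 0, 0, -1], [0, 0, 0, 0, 0, 0, -1], [0, 0, 0, 0, 0, 0, -1]],
  ],
)

```text
time: 11.35
eef_pos: [0.3472, 0.2772, 0.0323]
orientation: [-0.002, 0.996, 0.085, 0.018]
wrist_force: [0.2, -0.1, -0.9]
grip_width: 0.0004
```

Emit:
play_rows(
  series=[
    [[0, 0.001, -0.004, 0, 0, 0, -1], [0, 0, 0, 0, 0, 0, -1], [0.01, 0.002, 0, 0, 0, 0, -1], [0.01, 0.002, 0, 0, 0, 0, -1], [0.01, 0.002, 0, 0, 0, 0, -1], [0.01, 0.002, 0, 0, 0, 0, -1], [0.01, 0.002, 0, 0, 0, 0, -1], [0, 0, 0, 0, 0, 0, -1]],
  ],
)

```text
time: 12.02
eef_pos: [0.4037, 0.2893, 0.03]
orientation: [-0.002, 0.996, 0.085, 0.019]
wrist_force: [0.4, 0.3, 0.5]
grip_width: 0.0007
```

Emit:
play_rows(
  series=[
    [[0.008, 0.0015, -0.001, 0, 0, 0, -1], [0.008, 0.0015, 0, 0, 0, 0, -1], [0.008, 0.0015, 0, 0, 0, 0, -1], [0.008, 0.0015, 0, 0, 0, 0, -1], [0.004, 0.001, 0, 0, 0, 0, -1], [0, 0, 0, 0, 0, 0, -1]],
  ],
)

```text
time: 12.52
eef_pos: [0.4433, 0.2968, 0.0281]
orientation: [-0.002, 0.996, 0.085, 0.018]
wrist_force: [-2.5, -0.1, 1.0]
grip_width: 0.0005
```

Run:
```python
from h import *
s=env.snapshot("scene");cv2.imwrite("pics/scene1.png",s["pixels"][...,::-1])
```

```text
(no output)
```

View pics/scene1.png

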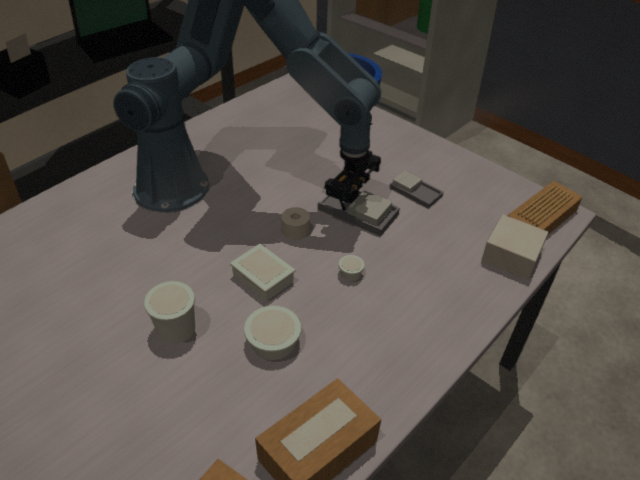

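The scene view shows the cover at about (376,207), near the far end and still in contact with the fingers; the roll at (295,222) and the containers haven't moved. I'll push on until it reaches the stop.

Emit:
play_rows(
  series=[
    [[0.004, 0.001, 0, 0, 0, 0, -1], [0.004, 0.001, 0, 0, 0, 0, -1], [0.003, 0, 0, 0, 0, 0, -1], [0, 0, 0, 0, 0, 0, -1]],
  ],
)

```text
time: 12.9
eef_pos: [0.4533, 0.2988, 0.0277]
orientation: [-0.002, 0.996, 0.085, 0.016]
wrist_force: [-2.7, -1.5, 0.9]
grip_width: 0.0006
```

Emit:
play_rows(
  series=[
    [[0.003, 0.0005, 0, 0, 0, 0, -1], [0.003, 0.0005, 0, 0, 0, 0, -1], [0.003, 0.0005, 0, 0, 0, 0, -1]],
  ],
)

```text
time: 13.15
eef_pos: [0.4534, 0.2988, 0.0261]
orientation: [0.0, 0.996, 0.086, 0.007]
wrist_force: [-11.3, -1.9, 9.1]
grip_width: 0.0004
```

The tool has stalled at x = 0.453 with 11 N, so the cover is on its stop. I'll back off, lift and move clear.

Emit:
play_rows(
  series=[
    [[-0.01, -0.002, 0, 0, 0, 0, -1], [-0.015, -0.003, 0, 0, 0, 0, -1], [0, 0, 0.02, 0, 0, 0, -1], [0, 0, 0.035, 0, 0, 0, -1], [0, 0, 0.035, 0, 0, 0, -1], [0, 0, 0.035, 0, 0, 0, -1], [-0.02, 0, 0.035, 0, 0, 0, -1], [-0.03, 0, 0.02, 0, 0, 0, -1], [-0.03, 0, 0, 0, 0, 0, -1], [0, 0, 0, 0, 0, 0, -1]],
  ],
)

```text
time: 13.98
eef_pos: [0.3483, 0.2937, 0.2161]
orientation: [-0.002, 0.996, 0.085, 0.013]
wrist_force: [0.1, 0.1, -0.4]
grip_width: 0.0003
```

Run:
```python
from h import *
s=env.snapshot("top");cv2.imwrite("pics/top1.png",s["pixels"][...,::-1])
P=cloud(s)
th=np.radians(10.6);u=np.array([np.cos(th),np.sin(th)])
d=P[...,:2]-[.464,.3005]; bx=d@u; by=d@np.array([-u[1],u[0]])
m=(P[...,2]>.038)&(P[...,2]<.048)&(abs(bx)<.12)&(abs(by)<.06)
print("cover board x range",np.percentile(bx[m],[1,50,99]),m.sum())
m=(P[...,2]>.018)&(P[...,2]<.03)&(abs(bx)<.12)&(abs(by)<.08); print("board x",np.percentile(bx[m],[0.5,99.5]))
s=env.read_state();print(s["eef_pos"],s["wrist_force"],abs(s["dq"]).max())
```

```text
cover board x range [-0.00010292  0.04359029  0.08874873] 2119
board x [-0.09887178  0.10005426]
[0.35095998 0.29408167 0.21692933] [1.84475019 0.01523128 1.00396354] 0.06052371475138975
```

View pics/top1.png

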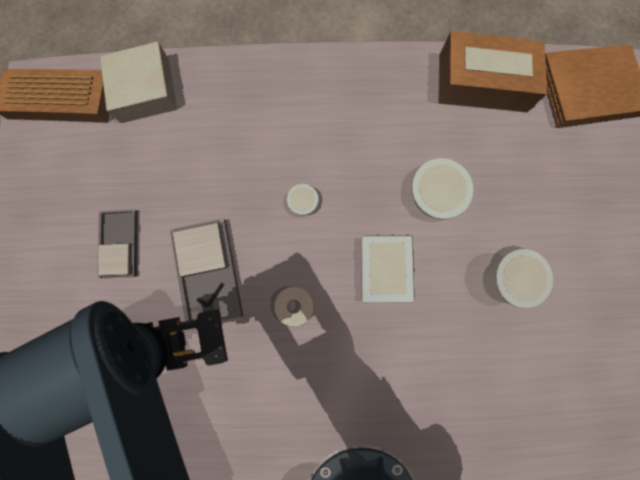

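The top view shows the cover at the far end, about (200,248). A black mark, probably the tick, is exposed at about (208,294), and everything else is where it was. I'll let the arm settle and hand in.

Emit:
play_rows(
  series=[
    [[0, 0, 0, 0, 0, 0, -1], [0, 0, 0, 0, 0, 0, -1], [0, 0, 0, 0, 0, 0, -1], [0, 0, 0, 0, 0, 0, -1], [0, 0, 0, 0, 0, 0, -1], [0, 0, 0, 0, 0, 0, -1]],
  ],
)

```text
time: 14.53
eef_pos: [0.3548, 0.2939, 0.2157]
orientation: [-0.002, 0.996, 0.084, 0.015]
wrist_force: [0.0, 0.4, 0.2]
grip_width: 0.0004
```

```bash
python3 -c "
from cell import env
print(env.finish_job())"
```

```text
the job is handed in; nothing more can be done
None
```

The job is done and handed in after about 14.5 s of robot time; no verdict is reported.

- **Pointing:** With the fingers shut, I pointed at the middle of the soup tub lid for about 3.3 s. The first 1.7 s was about 35 mm above it and 4 mm off centre, and the last 1.7 s about 30 mm above and centred. I then pointed at the sauce pot for about 1.7 s, about 32 mm above and within about 2 mm of the middle.
- **Cover:** I pushed the larger board's cover along its channel until it stalled on the far stop with about 11 N, then backed off and lifted clear.
- **Last checks:** The depth reading puts the cover's near face at board x ≈ 0.000 m, which is a travel of about 0.095 m. In the last top view, the containers and label roll look unmoved. The arm was clear at z ≈ 0.216 m with near-zero wrist force. No check failed or disagreed, but I only saw a black mark beside the fingers on the exposed channel floor and did not take a close-up to confirm it was the tick.

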